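Lay the box section in the welding fixture and clamp it to the click

TASK

Tip the standing steel box section over, away from the robot, so that it lies flat on the fixture's bed between the fence and the jaw. Then turn the clamp's torque handle clockwise (seen from above) until it clicks, stop at that first click without forcing the handle on to its solid stop, and let go, leaving the section clamped and the other things on the table where they are.

Things in the scene. Friction and masses are not known exactly. Their poses are not given: they have to be found in the camera images.
- fixture: Clamping fixture fixed to the table: dark steel bed plate, 12 mm thick, x -90 to +110, y -170 to +110 mm in its frame; origin on the table surface, z up. Aluminium fence bar on it at x -80 to +50 mm, inner face y = +46 mm, top 57 mm above the table. Grey spindle housing at x -65 to +5, y -155 to -105 mm, 67 mm high. The box section is to lie along x between fence and jaw
- bed_edge (a point): Middle of the upper edge of the bed plate on the robot's side (fixture x = -90 mm, y = 0, 12 mm above the table), the stop for the base of the standing box section. Its axes are the fixture's
- tube: Loose steel box section (hollow tube) 70 x 80 mm, 150 mm long, wall 3.5 mm, about 0.8 kg, standing on end 1 to 8 mm before the plate's edge. Origin at the centre of its lower end; z along its length, x (70 mm) towards the bed, y across its 80 mm. Pushed high in the fixture's +x it tips over the plate's edge and drops onto the bed, on an 80 mm wide side, about 15 mm overhanging
- tube_center (a point): Centre of the box section, 75 mm from either end
- jaw: Steel clamp jaw 80 mm long (fixture x -70 to +10 mm), 14 to 56 mm above the table, that slides in the fixture's +y towards the fence as the spindle turns, 30 mm per rad. Origin in the middle of its clamping face. It meets the lying section at a spindle reading of about 1.0 rad; it is sprung, gives about 3 mm, and the handle clicks at a spindle reading of about 1.1 rad
- spindle (a joint): Turn of the upright clamp spindle in rad: 0 = jaw fully open, growing as it turns clockwise seen from above. Starts at 0 to 0.5. Friction of 1.1 N m keeps it where it is left
- spindle_axis (a point): On the spindle's vertical axis at the height of the handle, 121 mm above the table
- handle (a joint): Bend in rad of the torque handle against the spindle: 0 = straight while its torque is below the set 1.7 N m. There it clicks: the handle breaks over clockwise ahead of the spindle and its resistance falls (to 0.5 N m at the solid stop at 0.30 rad). Over 0.08 counts as the click, over 0.25 as forced on to the stop. Springs back when let go
- handle_grip (a point): Middle of the handle's black rubber grip, a level bar 28 mm thick, 100 mm long, centred 121 mm above the table, 150 mm from the spindle axis (grip 95 to 195 mm from it). The handle sticks out radially; this point's x axis points outwards along it. At spindle 0 it points 68 degrees clockwise from the fixture's +x
- spray_can: Bystander: upright spray can, 66 mm across, 190 mm high, origin at the centre of its foot
- collar: Bystander: steel collar ring lying flat, 80 mm across, 30 mm high, origin at the centre of its underside
- hammer: Bystander: hammer lying on the table, handle towards its own -x
- bar_clamp: Bystander: small bar clamp lying on the table, 200 mm long, origin at the middle of its bar

How it is judged:
By the outcome, as a careful person would: the job done as asked, in the order asked, and still so for the second after the job is handed in, with the robot touching nothing.
It also fails if it takes over 64 s, if anything falls off the work surface, if the arm or the gripper's body presses on something with over 40 N, if the wrist force passes 120 N, or if a joint passes its speed limit or range.

ROBOT

A 6-joint arm with a two-finger parallel gripper is mounted at the origin on the work surface. World frame = base frame: x ahead of the robot, y to its left, z up, the work surface at z = 0. Lengths are in m, angles in rad, forces in N, time in s.
With the tool pointing down it reaches from about 0.25 to 0.85 m from the base axis. Payload 12.5 kg.
Tool frame: the origin (TCP) lies at the very end of the fingers, on their centre line; the grasp point (between the pads) lies 19 mm behind it; z points along the fingers, y is the line along which they close (so a half turn about z gives the same grasp; the last joint's range is limited). The gripper opens to 93 mm and grips with 3 to 60 N. Pads are 15 mm wide; open, the fingers measure 128 mm over their backs; the gripper's body (75 mm by 188 mm) begins 65 mm behind the grasp point.
Start: joints at [-1.418, 0.351, 1.652, -0, 1.139, -0.085], TCP at [0.13, -0.535, 0.219] pointing down, gripper open.
Joint ranges: [-2.75, 2.75], [-0.79, 2.1], [0.01, 2.65], [-1.57, 4.71], [0.07, 3.14], [-2.87, 2.87]. Speed limits (rad/s): [2.22, 2.22, 2.79, 3.14, 3.14, 3.14].

INTERFACE

Orientations are given as a unit quaternion [x, y, z, w].
In Python, from plant import status, optics, robot gives the robot as it stands.
- The arm moves only by the tool jog_arm, never from a script. Its argument "commands" is a list of rows, each a list of 3 entries, a list of its own where there are three numbers: the shift along the tool's x, y, z in m, then the turn, a rotation vector about the tool's x, y, z in degrees, then the finger opening in m, from 0 to 0.093. A call has 1 to 5 rows; each row shifts and turns the commanded pose from where the row before left it, along the tool's axes as they then stand; what a row does not reach is not made up. A row lasts 1/12 s, in which the tool goes at most 41.7 mm and 7.16 degrees, less where a joint would pass 70% of its speed; a pose out of reach is approached as far as the arm can. A call with a gripper value outside its range is refused whole. The fingers move at their own pace and stop on an object; "squeeze" is the grip in N (left out, the last holds). Time passes only in rows, so rows that do not move let the fingers close. It gives the time, the measured TCP pose, the force, the opening and the grip force at its end, in the units of the state.
- status.read_state(): the state, without advancing time (a new reading comes with each control period).
- optics.get_image(name): name is "scene" or "top" or "wrist"; returns a dict with "pixels" (420x560x3 uint8, blue, green, red), "range_z" (420x560 float32, m along the optical axis (not along the pixel's ray), 0 where there is no reading), "vertical_fov" (degrees; the focal length in pixels is half the picture's height over the tangent of half this angle, whatever the lens; pixels are square), "cx", "cy" (the principal point, pixels), "rvec" (rotation vector, rad) and "tvec" (3), from world to camera coordinates, as OpenCV has them. Camera axes: x right, y down, z forward; pixel columns grow to the right and rows downward; lengths in m; the calibration is good to about 2 mm. A picture is of the moment at which its call begins.
- robot.close_job(): hands the job in; it is judged then, once.
The state is a dict: "t": time; "joints": joint angles; "qvel": joint speeds; "tau": joint torques, N m; "eef_pos": TCP position; "ee_rot": TCP orientation; "wrist_force": force on the tool from outside, world axes, zero at the start; "ft_torque": the same for the moment, N m; "finger_gap": finger opening in m; "grip_force": force on a finger pad.
Only numpy, scipy, OpenCV 4.12 (cv2) and the standard library are available. Lean on these libraries where they do the work, as an engineer would, in place of code of your own. Each camera call takes 0.05 s, during which the arm holds its last target. There are 200 camera calls.

## Working session

There is one attempt and no reset: what is moved stays moved. The work goes in short steps, Python scripts to look and compute and a tool call to move; the robot and the scene stay as the last step left them, time stands still between calls to the robot, and variables do not carry over. Pictures are saved under pics/ and viewed, at most 10 in all, crops included, and the job is handed in when it is done.

Besides the shell and the picture viewer there is one more tool, called after "Call:" as a command line: name --argument value ..., lists and objects as JSON in quotes. jog_arm: Moves the arm, as the interface text tells. Its arguments: {"type":"object","properties":{"commands":{"type":"array"},"squeeze":{"type":"number"}},"required":["commands"]}

```bash
mkdir -p pics; ls; cat > h.py <<'E'
import numpy as np, cv2
from plant import status, optics, robot
def cam(n):
    d=optics.get_image(n); p=d["pixels"]; h=p.shape[0]
    f=h/2/np.tan(np.radians(d["vertical_fov"])/2)
    R=cv2.Rodrigues(np.array(d["rvec"],float))[0]; t=np.array(d["tvec"],float).ravel()
    z=d["range_z"]; v,u=np.mgrid[:z.shape[0],:z.shape[1]]
    P=np.stack([(u-d["cx"])/f*z,(v-d["cy"])/f*z,z],-1)
    W=(P-t)@R   # R^T (P-t)
    W[z==0]=np.nan
    d.update(f=f,R=R,t=t,W=W); return d
def save(d,n): cv2.imwrite("pics/"+n,d["pixels"])
E
python3 - <<'E'
from h import *
for n in("top","scene"):
    d=cam(n); save(d,n+"1.png"); np.save(n+"1.npy",d["W"]); print(n,-d["R"].T@d["t"],d["f"])
print(status.read_state())
E
```

```text
pics
top [0.32432341 0.02407986 1.72610258] 521.4047613916359
scene [ 1.17782872 -0.08555331  1.17842308] 440.21638569543535
{'t': 0.1, 'joints': array([-1.41761029e+00,  3.51162184e-01,  1.65231179e+00, -9.06959291e-06,
        1.13908795e+00, -8.46055004e-02]), 'qvel': array([-0.00066124, -0.00069982, -0.00058231,  0.00212184,  0.00076416,
       -0.00028661]), 'tau': array([ 2.11607519e-03, -4.98026633e+01, -2.85703754e+01,  7.00932601e-02,
        2.38881342e-02, -3.42398187e-05]), 'eef_pos': array([ 0.12953255, -0.53423729,  0.21818467]), 'ee_rot': array([ 9.92939878e-01,  1.18617718e-01, -2.07304376e-05, -4.84209834e-04]), 'wrist_force': array([0.39605802, 0.36932122, 0.42658277]), 'ft_torque': array([ 0.06696466, -0.03572248, -0.02666463]), 'grip_force': 0.0, 'finger_gap': 0.09318487980676314}
```

View pics/top1.png

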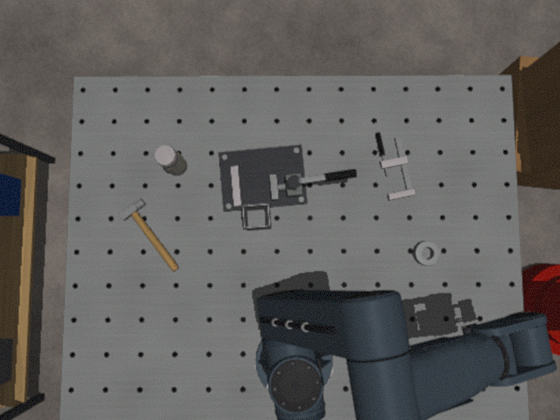

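View pics/scene1.png

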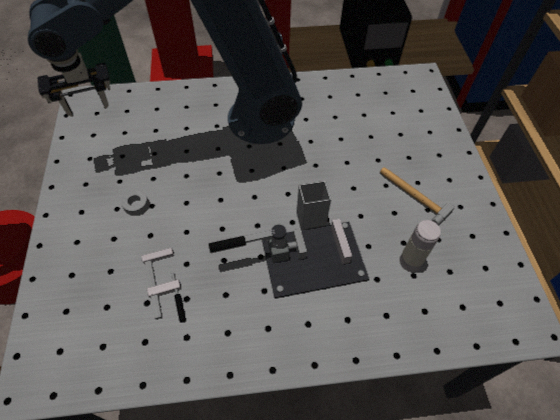

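The top view shows the fixture plate around (262,178), the tube at (256,216), and the handle grip at (341,175), pointing to world −y. The spray can is at (168,158), and the bar clamp is at (395,165), close to the handle side. The scene view agrees. Next I'll measure the fixture pose, tube and grip.

```bash
python3 - <<'E'
import numpy as np, cv2
W=np.load("top1.npy"); S=np.load("scene1.npy")
im=cv2.imread("pics/top1.png"); si=cv2.imread("pics/scene1.png")
g=im.astype(int).sum(2)/3
def rect(P): 
    r=cv2.minAreaRect((P[:,:2]*1000).astype(np.float32)); return np.round(r[0],1),np.round(r[1],1),round(r[2],1),len(P)
X,Y,Z=W[...,0],W[...,1],W[...,2]
box=(np.abs(X-.55)<.25)&(np.abs(Y-.02)<.35)
print("table z",np.nanmedian(Z[80:120,80:500]))
pl=box&(Z>.006)&(Z<.018)&(g<90); n,l,s,c=cv2.connectedComponentsWithStats(pl.astype(np.uint8)); i=1+s[1:,4].argmax(); print("plate",rect(W[l==i]),cv2.boxPoints(cv2.minAreaRect((W[l==i][:,:2]*1000).astype(np.float32))).round(0).tolist())
m=box&(Z>.14)&(Z<.16)&(Y<.15)&(Y>0); print("tube top",rect(W[m]))
for nm,A,gg in(("top",W,g),("scene",S,si.astype(int).sum(2)/3)):
    X,Y,Z=A[...,0],A[...,1],A[...,2]
    m=(np.abs(X-.6)<.2)&(Y<.0)&(Y>-.3)&(Z>.1)&(Z<.15)
    print(nm,"handle",rect(A[m]))
    k=m&(gg<45); print("grip",rect(A[k]),A[k].mean(0), A[k][:,2].max())
    P=A[m]; Pd=A[k]; v=np.linalg.svd(Pd[:,:2]-Pd[:,:2].mean(0))[2][0]; print("dir",np.degrees(np.arctan2(v[1],v[0])))
    m=(np.abs(X-.6)<.25)&(Y>-.1)&(Y<.15)&(Z>.045)&(Z<.075); 
    n,l,s,c=cv2.connectedComponentsWithStats(m.astype(np.uint8))
    for i in range(1,n):
        if s[i,4]>15: print("mid",rect(A[l==i]),A[l==i].mean(0).round(3))
    m=(Z>.14)&(Z<.16)&(X<.6)&(X>.3)&(Y<.15)&(Y>0); print("tube",rect(A[m]))
    m=(Z>.02)&(Z<.2)&(Y>.2)&(Y<.45)&(X>.4)&(X<.8);print("can",rect(A[m&(Z>.17)]))
    m=(Z>.008)&(Z<.1)&(Y<-.2)&(Y>-.45)&(X>.4)&(X<.8);print("barclamp",rect(A[m]),A[m].min(0),A[m].max(0))
E
```

```text
table z 0.0001602181073465644
plate (array([594.7, 101.7]), array([202.5, 279.9]), 5.3, 3223) [[481.0, 232.0], [507.0, -47.0], [708.0, -28.0], [682.0, 250.0]]
tube top (array([502.,  93.]), array([ 92. , 195.5]), 68.0, 94)
top handle (array([573.2, -97.2]), array([ 39.8, 196.5]), 6.3, 518)
grip (array([ 582.6, -144. ]), array([24.8, 96.4]), 8.7, 239) [ 0.5817489  -0.14400552  0.13229762] 0.14346559520968116
dir 99.79084558425505
mid (array([557.2,  61.3]), array([79.8, 24.6]), 5.1, 170) [0.556 0.063 0.056]
mid (array([562.3,   3.7]), array([72.2, 57.8]), 8.9, 166) [0.55  0.002 0.065]
tube (array([502.,  93.]), array([ 92. , 195.5]), 68.0, 94)
can (array([634.9, 385.1]), array([62.7, 62. ]), 6.5, 380)
barclamp (array([ 601.2, -324.9]), array([397.5, 247.7]), 0.1, 995) [ 0.40236649 -0.44887881  0.0080243 ] [ 0.7999175  -0.20118401  0.02941856]
scene handle (array([574.5, -97.5]), array([ 43.3, 198.3]), 6.2, 709)
grip (array([575.9, -95.9]), array([ 39.4, 195.4]), 5.9, 410) [ 0.58660122 -0.11968006  0.12907163] 0.1396651736466508
dir 96.94932110868471
mid (array([424. , 120.2]), array([ 6.9, 57.7]), 4.0, 76) [0.424 0.122 0.064]
mid (array([478.8,  96.5]), array([96.9, 48.6]), 53.0, 157) [0.484 0.104 0.06 ]
mid (array([558.3,  59.5]), array([82.4, 26.7]), 5.3, 197) [0.561 0.061 0.055]
mid (array([576.5,  -0.6]), array([57.6, 51.5]), 89.0, 224) [ 0.587 -0.003  0.063]
tube (array([458.1, 113.1]), array([75.8, 79.2]), 4.7, 175)
can (array([639.1, 383.6]), array([63.1, 62.3]), 25.1, 484)
barclamp (array([ 633.8, -309.3]), array([232.8, 152. ]), 12.6, 1065) [ 0.51826665 -0.4033251   0.00800989] [ 0.74804223 -0.23338164  0.02359767]
```

Fixture origin is about (0.582, 0.131) with yaw 5.3°. The tube centre is about (−127, −6) mm in the fixture frame, and the spindle reads about 0.33. First move: go behind the tube, with the tool's x axis along the fixture's x.

Call:
jog_arm --commands '[[[0, 0, 0], [0, 0, 4.1], 0.045], [[0, 0, 0], [0, 0, 4.2], 0.045], [[0.016, -0.031, 0], [0, 0, 0], 0.045], [[0.016, -0.031, 0], [0, 0, 0], 0.045], [[0.016, -0.031, 0], [0, 0, 0], 0.045]]'

```text
t: 0.52
eef_pos: [0.1688, -0.436, 0.218]
ee_rot: [0.999, 0.046, -0.0, -0.001]
wrist_force: [0.2, -0.2, 0.4]
finger_gap: 0.0646
grip_force: 0.0
```

Call:
jog_arm --commands '[[[0.016, -0.031, 0], [0, 0, 0], 0.045], [[0.016, -0.031, 0], [0, 0, 0], 0.045], [[0.016, -0.031, 0], [0, 0, 0], 0.045], [[0.016, -0.031, 0], [0, 0, 0], 0.045], [[0.016, -0.031, 0], [0, 0, 0], 0.045]]'

```text
t: 0.93
eef_pos: [0.2341, -0.274, 0.2185]
ee_rot: [0.999, 0.046, -0.0, -0.0]
wrist_force: [1.0, -0.7, 0.8]
finger_gap: 0.0452
grip_force: 0.0
```

Call:
jog_arm --commands '[[[0.016, -0.031, 0], [0, 0, 0], 0.045], [[0.016, -0.031, 0], [0, 0, 0], 0.045], [[0.016, -0.031, 0], [0, 0, 0], 0.045], [[0.016, -0.031, 0], [0, 0, 0], 0.045], [[0.016, -0.031, 0], [0, 0, 0], 0.045]]'

```text
t: 1.35
eef_pos: [0.2993, -0.1123, 0.2187]
ee_rot: [0.999, 0.046, 0.0, 0.0]
wrist_force: [0.0, -0.4, 1.2]
finger_gap: 0.0448
grip_force: 0.0
```

Call:
jog_arm --commands '[[[0.016, -0.031, 0], [0, 0, 0], 0.045], [[0.016, -0.031, 0], [0, 0, 0], 0.045], [[0, 0, 0], [0, 0, 0], 0.045]]'

```text
t: 1.6
eef_pos: [0.3264, -0.0448, 0.2186]
ee_rot: [0.999, 0.049, 0.0, -0.0]
wrist_force: [0.3, -1.0, 0.1]
finger_gap: 0.0451
grip_force: 0.0
```

Call:
jog_arm --commands '[[[0.014, -0.029, 0], [0, 0, 0], 0.045], [[0.014, -0.029, 0], [0, 0, 0], 0.045], [[0.014, -0.029, 0], [0, 0, 0], 0.045], [[0.014, -0.029, 0], [0, 0, 0], 0.045], [[0.014, -0.029, 0], [0, 0, 0], 0.045]]'

```text
t: 2.02
eef_pos: [0.3818, 0.1029, 0.2185]
ee_rot: [0.999, 0.046, -0.0, 0.0]
wrist_force: [0.7, -0.1, 0.8]
finger_gap: 0.0451
grip_force: 0.0
```

Call:
jog_arm --commands '[[[0, 0, 0.03], [0, 0, 0], 0.045], [[0, 0, 0.03], [0, 0, 0], 0.045], [[0, 0, 0.03], [0, 0, 0], 0.045], [[0, 0, 0], [0, 0, 0], 0.045]]'

```text
t: 2.35
eef_pos: [0.3788, 0.101, 0.1247]
ee_rot: [0.999, 0.047, -0.004, 0.0]
wrist_force: [-1.4, 0.6, -1.4]
finger_gap: 0.0451
grip_force: 0.0
```

```bash
python3 - <<'E'
from h import *
d=cam("wrist"); save(d,"w1.png"); np.save("w1.npy",d["W"]); s=cam("scene"); np.save("scene2.npy",s["W"])
F=np.array([.582,.1306]);c,sn=np.cos(.0925),np.sin(.0925);R=np.array([[c,sn],[-sn,c]])
for A in(d["W"],s["W"]):
    X,Y,Z=A[...,0],A[...,1],A[...,2]
    m=(Z>.143)&(Z<.158)&(X<.53)&(X>.4)&(Y<.2)&(Y>0.03)
    if m.sum()>20:
        P=(A[m][:,:2]-F)@R.T*1000; print(cv2.minAreaRect(P.astype(np.float32)),P.min(0),P.max(0),m.sum())
print(status.read_state()["eef_pos"],(R@(status.read_state()["eef_pos"][:2]-F)))
E
```

```text
((-127.95507049560547, -5.5901336669921875), (80.63204193115234, 70.6673583984375), 89.29948425292969) [-163.66620108  -46.17822265] [-92.2693711   34.88686885] 6525
((-126.29847717285156, -4.7676849365234375), (81.51371765136719, 73.83821105957031), 88.75900268554688) [-163.46853902  -45.8781216 ] [-88.55173782  35.88796596] 171
[0.38140539 0.10126484 0.12880217] [-0.20244669 -0.0106812 ]
```

View pics/w1.png

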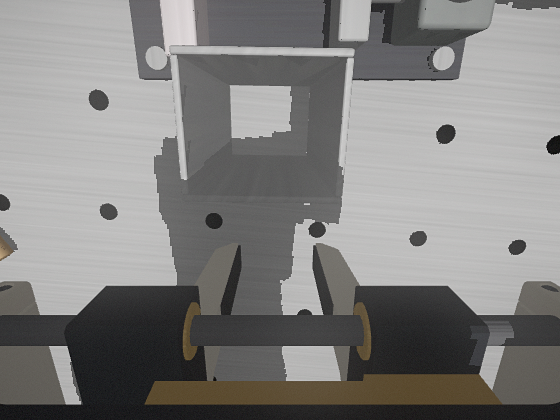

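The wrist view shows the tube's open end squarely ahead of both fingers, with rim corners at (172,50), (352,50), (182,178) and (345,165). The tube is 3 mm from the plate edge and aligned with the fixture. Now I'll centre sideways and push.

Call:
jog_arm --commands '[[[0.01, -0.005, 0], [0, 0, 0], 0.045], [[0.01, 0, 0], [0, 0, 0], 0.045], [[0.008, 0, 0], [0, 0, 0], 0.045], [[0.005, 0, 0], [0, 0, 0], 0.045], [[0.005, 0, 0], [0, 0, 0], 0.045]]'

```text
t: 2.87
eef_pos: [0.4197, 0.1102, 0.1291]
ee_rot: [0.999, 0.046, 0.0, -0.0]
wrist_force: [-2.5, -0.6, 2.4]
finger_gap: 0.0453
grip_force: 1.4
```

Call:
jog_arm --commands '[[[0.006, 0, 0], [0, 0, 0], 0.045], [[0.006, 0, 0], [0, 0, 0], 0.045], [[0.006, 0, 0], [0, 0, 0], 0.045], [[0.006, 0, 0], [0, 0, 0], 0.045], [[0.006, 0, 0], [0, 0, 0], 0.045]]'

```text
t: 3.28
eef_pos: [0.4496, 0.113, 0.1287]
ee_rot: [0.999, 0.046, 0.0, -0.0]
wrist_force: [-0.7, -0.2, 3.0]
finger_gap: 0.0451
grip_force: 1.1
```

Call:
jog_arm --commands '[[[0.004, 0, 0], [0, 0, 0], 0.045], [[0.004, 0, 0], [0, 0, 0], 0.045], [[0.004, 0, 0], [0, 0, 0], 0.045], [[0.004, 0, 0], [0, 0, 0], 0.045], [[0.004, 0, 0], [0, 0, 0], 0.045]]'

```text
t: 3.7
eef_pos: [0.4692, 0.1148, 0.1286]
ee_rot: [0.999, 0.046, 0.0, -0.0]
wrist_force: [-0.7, -0.3, -0.3]
finger_gap: 0.0453
grip_force: 0.0
```

```bash
cat >> h.py <<'E'
F=np.array([.582,.1306]);c,sn=np.cos(.0925),np.sin(.0925);RF=np.array([[c,sn],[-sn,c]])
E
python3 - <<'E'
from h import *
d=cam("scene"); cv2.imwrite("pics/s3.png",cv2.resize(d["pixels"][150:320,180:460],None,fx=2,fy=2))
print(RF@(status.read_state()["eef_pos"][:2]-F))
E
```

```text
[-0.11310839 -0.0053066 ]
```

View pics/s3.png

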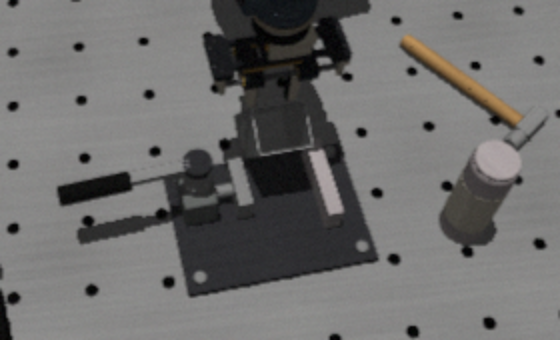

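In the crop the tube leans over the bed, with its open end at about (285,130) between jaw and fence. The force is zero, so it may be falling on its own. I'll ease forward and let it drop.

Call:
jog_arm --commands '[[[0.004, 0, 0], [0, 0, 0], 0.045], [[0, 0, 0], [0, 0, 0], 0.045], [[0, 0, 0], [0, 0, 0], 0.045], [[0, 0, 0], [0, 0, 0], 0.045], [[0, 0, 0], [0, 0, 0], 0.045]]'

```text
t: 4.17
eef_pos: [0.4726, 0.1151, 0.1286]
ee_rot: [0.999, 0.046, -0.0, -0.0]
wrist_force: [-0.2, 0.0, -0.5]
finger_gap: 0.0451
grip_force: 0.0
```

```bash
cat > m.py <<'E'
from h import *
for n in("top","scene"):
    A=cam(n)["W"]; P=A.reshape(-1,3); Q=np.c_[(P[:,:2]-F)@RF.T,P[:,2]]*1000
    m=(Q[:,2]>70)&(Q[:,2]<95)&(Q[:,0]>-130)&(Q[:,0]<80)&(Q[:,1]>-70)&(Q[:,1]<60)
    if m.sum()>10: print(n,"tube",cv2.minAreaRect(Q[m][:,:2].astype(np.float32)),np.median(Q[m],0),m.sum())
    m=(Q[:,2]>110)&(Q[:,2]<145)&(Q[:,1]<-150)&(Q[:,0]<120)&(Q[:,0]>-180)&(np.hypot(Q[:,0]+30,Q[:,1]+130)<215)
    if m.sum()>10:
        r=cv2.fitLine(Q[m][:,:2].astype(np.float32),cv2.DIST_HUBER,0,.01,.01).ravel(); print(n,"handle ang from +x",np.degrees(np.arctan2(-abs(r[1]),-r[0]*np.sign(r[1]))),r)
        b=Q[m]; print(b[np.argmin(b[:,1])])
    m=(Q[:,2]>50)&(Q[:,2]<62)&(Q[:,0]>-72)&(Q[:,0]<12)&(Q[:,1]>-90)&(Q[:,1]<-35)
    if m.sum()>10: print(n,"jaw y",np.percentile(Q[m][:,1],[5,95]))
s=status.read_state(); print(s["t"],s["eef_pos"],RF@(s["eef_pos"][:2]-F))
E
python3 m.py
```

```text
top tube ((1.498270034790039, -4.064453125), (80.29712677001953, 62.48527145385742), 84.29536437988281) [ 7.24070626 -3.56802158 82.15207634] 354
top handle ang from +x -87.72857 [ 3.9633457e-02 -9.9921429e-01 -2.6648073e+01 -2.3947765e+02]
[ -33.38481292 -324.74787532  114.71006486]
top jaw y [-75.62594425 -59.07498221]
scene tube ((-44.446189880371094, -5.316829681396484), (153.9353485107422, 81.6036148071289), 0.24866914749145508) [-40.46308353  -6.96036039  81.41124159] 1256
scene handle ang from +x -85.71152 [ 7.4778147e-02 -9.9720019e-01 -1.9298338e+01 -2.4257866e+02]
[ -19.03378012 -325.42784431  129.3728221 ]
scene jaw y [-76.63192598 -45.3461936 ]
4.2667 [0.47267477 0.11514804 0.12866605] [-0.11028513 -0.00528773]
```

The tube now lies flat (top at 82 mm, y −46 to +36), but it overhangs about 30 mm. I'll back off, lower, look with the wrist camera and nudge it forward.

Call:
jog_arm --commands '[[[-0.025, 0, 0], [0, 0, 0], 0.045], [[-0.025, 0, 0], [0, 0, 0], 0.045], [[-0.01, 0, 0.02], [0, 0, 0], 0.045], [[0, 0, 0.025], [0, 0, 0], 0.045], [[0, 0, 0], [0, 0, 0], 0.045]]'

```text
t: 4.68
eef_pos: [0.4108, 0.1093, 0.0811]
ee_rot: [0.999, 0.047, -0.002, 0.0]
wrist_force: [-0.7, -0.5, -0.4]
finger_gap: 0.0449
grip_force: 0.0
```

```bash
cat > m2.py <<'E'
from h import *
d=cam("wrist"); save(d,"w2.png"); A=d["W"]; P=A.reshape(-1,3); Q=np.c_[(P[:,:2]-F)@RF.T,P[:,2]]*1000
m=(Q[:,2]>70)&(Q[:,2]<95)&(Q[:,0]>-140)&(Q[:,0]<80)&(Q[:,1]>-70)&(Q[:,1]<60)
print(m.sum(),cv2.minAreaRect(Q[m][:,:2].astype(np.float32)),np.percentile(Q[m],[.5,99.5],axis=0))
m=(Q[:,2]>8)&(Q[:,2]<16)&(np.abs(Q[:,0]+90)<30)&(np.abs(Q[:,1])<100); print("edge",m.sum(),np.percentile(Q[m][:,0],[.5,2,5]) if m.sum() else 0)
m=(Q[:,2]>53)&(Q[:,2]<61)&(Q[:,0]>-100)&(Q[:,0]<80)&(Q[:,1]>40)&(Q[:,1]<90); print("fence",m.sum(),np.percentile(Q[m][:,:2],[1,99],axis=0) if m.sum() else 0)
s=status.read_state(); print(s["t"],s["eef_pos"],RF@(s["eef_pos"][:2]-F))
E
python3 m2.py
```

```text
26414 ((-78.0282974243164, -6.192340850830078), (85.34839630126953, 80.46312713623047), 0.3262440264225006) [[-120.06075665  -45.5516759    79.68877195]
 [ -36.1153102    33.24760829   83.21454543]]
edge 2711 [-91.49075891 -91.44835645 -90.73813759]
fence 4244 [[-80.85211272  44.04913456]
 [-28.36890975  67.3503906 ]]
4.7333 [0.41193082 0.10941806 0.08273451] [-0.17129866 -0.00538241]
```

The wrist range data puts the tube's end at −120 and the edge at −91, so the overhang is 29 mm. I'll push it forward about 14 mm.

Call:
jog_arm --commands '[[[0.01, 0, 0.03], [0, 0, 0], 0.045], [[0.018, 0, 0], [0, 0, 0], 0.045], [[0.01, 0, 0], [0, 0, 0], 0.045], [[0.003, 0, 0], [0, 0, 0], 0.045], [[0.003, 0, 0], [0, 0, 0], 0.045]]'

```text
t: 5.15
eef_pos: [0.4563, 0.1136, 0.0544]
ee_rot: [0.999, 0.046, -0.001, 0.0]
wrist_force: [-10.3, -0.6, 7.0]
finger_gap: 0.0449
grip_force: 4.4
```

Call:
jog_arm --commands '[[[0.003, 0, 0], [0, 0, 0], 0.045], [[0.003, 0, 0], [0, 0, 0], 0.045], [[0.003, 0, 0], [0, 0, 0], 0.045], [[0.003, 0, 0], [0, 0, 0], 0.045], [[0, 0, 0], [0, 0, 0], 0.045]]'

```text
t: 5.57
eef_pos: [0.4687, 0.1148, 0.0544]
ee_rot: [0.999, 0.046, -0.0, -0.0]
wrist_force: [-4.5, -1.3, 2.9]
finger_gap: 0.0451
grip_force: 2.0
```

```bash
python3 m2.py
```

```text
46844 ((-54.32841491699219, -6.030830383300781), (137.54237365722656, 80.70980834960938), 0.11428876221179962) [[-113.14094834  -45.38718416   79.61221808]
 [  13.59368952   33.3001239    92.36243934]]
edge 1099 [-91.02078379 -90.80849145 -90.46450877]
fence 9418 [[-79.67808874  43.9491354 ]
 [ 21.27772579  67.22557865]]
5.6167 [0.46869709 0.11480876 0.0544037 ] [-0.11427714 -0.00525815]
```

The section now overhangs about 16 mm. Next I'll retreat, rise and turn the tool so its x axis points along the handle towards the spindle.

Call:
jog_arm --commands '[[[-0.03, 0, 0], [0, 0, 0], 0.06], [[0, 0, -0.037], [0, 0, 0], 0.08], [[0, 0, -0.037], [0, 0, 0], 0.08], [[0, 0, -0.037], [0, 0, 0], 0.08], [[0, 0, -0.037], [0, 0, 0], 0.08]]'

```text
t: 6.03
eef_pos: [0.4389, 0.112, 0.2042]
ee_rot: [0.999, 0.046, 0.001, -0.0]
wrist_force: [1.3, 0.2, -0.0]
finger_gap: 0.0735
grip_force: 0.0
```

Call:
jog_arm --commands '[[[0, 0, 0], [0, 0, -6.7], 0.08], [[0, 0, 0], [0, 0, -6.7], 0.08], [[0, 0, 0], [0, 0, -6.7], 0.08], [[0, 0, 0], [0, 0, -6.7], 0.08], [[0, 0, 0], [0, 0, -6.7], 0.08]]'

```text
t: 6.45
eef_pos: [0.4393, 0.112, 0.2024]
ee_rot: [0.942, 0.335, 0.001, 0.0]
wrist_force: [0.1, -0.0, 0.2]
finger_gap: 0.0799
grip_force: 0.0
```

Call:
jog_arm --commands '[[[0, 0, 0], [0, 0, -6.7], 0.08], [[0, 0, 0], [0, 0, -6.7], 0.08], [[0, 0, 0], [0, 0, -6.7], 0.08], [[0, 0, 0], [0, 0, -6.7], 0.08], [[0, 0, 0], [0, 0, -6.7], 0.08]]'

```text
t: 6.87
eef_pos: [0.4393, 0.112, 0.2024]
ee_rot: [0.806, 0.592, 0.001, 0.0]
wrist_force: [0.0, 0.4, 0.1]
finger_gap: 0.0795
grip_force: 0.0
```

Call:
jog_arm --commands '[[[0, 0, 0], [0, 0, -6.7], 0.08], [[0, 0, 0], [0, 0, -6.7], 0.08], [[0, 0, 0], [0, 0, -6.7], 0.08], [[0, 0, 0], [0, 0, -6.9], 0.08], [[0, 0, 0], [0, 0, 0], 0.08]]'

```text
t: 7.28
eef_pos: [0.4393, 0.112, 0.2023]
ee_rot: [0.645, 0.764, 0.001, 0.001]
wrist_force: [-0.1, 0.6, -1.4]
finger_gap: 0.0804
grip_force: 0.0
```

Call:
jog_arm --commands '[[[-0.0315, 0.0114, 0], [0, 0, 0], 0.08], [[-0.0315, 0.0114, 0], [0, 0, 0], 0.08], [[-0.0315, 0.0114, 0], [0, 0, 0], 0.08], [[-0.0315, 0.0114, 0], [0, 0, 0], 0.08], [[-0.0315, 0.0114, 0], [0, 0, 0], 0.08]]'

```text
t: 7.7
eef_pos: [0.5215, -0.0358, 0.2023]
ee_rot: [0.649, 0.761, 0.0, 0.001]
wrist_force: [0.8, -0.1, 0.0]
finger_gap: 0.0801
grip_force: 0.0
```

Call:
jog_arm --commands '[[[-0.0315, 0.0114, 0], [0, 0, 0], 0.08], [[-0.0315, 0.0114, 0], [0, 0, 0], 0.08], [[-0.0315, 0.0114, 0], [0, 0, 0], 0.08], [[-0.0315, 0.0114, 0], [0, 0, 0], 0.08], [[0, 0, 0], [0, 0, 0], 0.08]]'

```text
t: 8.12
eef_pos: [0.5881, -0.1557, 0.2019]
ee_rot: [0.65, 0.76, 0.0, 0.001]
wrist_force: [1.3, -0.7, 0.2]
finger_gap: 0.0801
grip_force: 0.0
```

```bash
cat > m3.py <<'E'
from h import *; import sys
d=cam("wrist"); save(d,sys.argv[1]); A=d["W"]; P=A.reshape(-1,3)
Z=P[:,2]; g=d["pixels"].reshape(-1,3).astype(int).sum(1)/3
m=(Z>.128)&(Z<.14)&(np.hypot(P[:,0]-.564,P[:,1]+.002)<.21)&(np.hypot(P[:,0]-.564,P[:,1]+.002)>.09)
r=cv2.fitLine(P[m][:,:2].astype(np.float32),cv2.DIST_HUBER,0,.001,.001).ravel(); print(m.sum(),"dir",np.degrees(np.arctan2(r[1],r[0])),r, P[m].mean(0))
print(cv2.minAreaRect((P[m][:,:2]*1000).astype(np.float32)))
s=status.read_state(); e=s["eef_pos"]; R=cv2.Rodrigues
q=s["ee_rot"]; psi=2*np.arctan2(q[1],q[0]); print("psi",np.degrees(psi),e)
n=np.array([-r[1],r[0]]); print("off-line distance of TCP from handle line mm",n@(e[:2]-r[2:])*1000,n, "dist from A",np.hypot(*(e[:2]-[.564,-.002])))
E
python3 m3.py w3.png
```

```text
3179 dir -81.802315 [ 0.14258884 -0.98978204  0.582323   -0.1406247 ] [ 0.58232303 -0.1406247   0.13244947]
((582.6111450195312, -143.73977661132812), (24.225513458251953, 106.43143463134766), 7.897273063659668)
psi 98.94205308119615 [ 0.58689702 -0.1533885   0.20160697]
off-line distance of TCP from handle line mm 2.70729533284603 [0.98978204 0.14258884] dist from A 0.15311025919908894
```

View pics/w3.png

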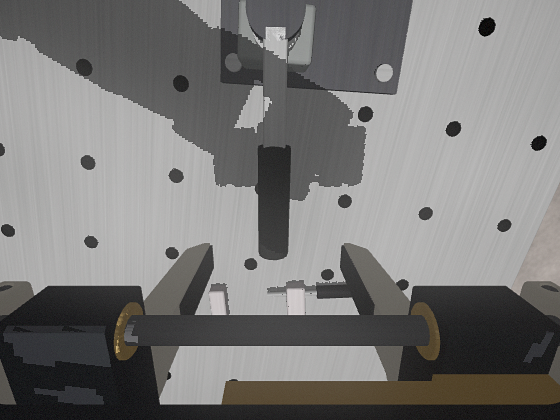

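The wrist view shows the grip, (258,145) to (288,258), lying along the tool axis and centred between the open fingers at columns 210 and 345. I can go straight down over it.

Call:
jog_arm --commands '[[[0, -0.003, 0.03], [0, 0, 0], 0.08], [[0, 0, 0.03], [0, 0, 0], 0.08], [[0, 0, 0.025], [0, 0, 0], 0.08], [[0, 0, 0.015], [0, 0, 0], 0.05], [[0, 0, 0], [0, 0, 0], 0.05]]'

```text
t: 8.58
eef_pos: [0.5812, -0.1502, 0.0989]
ee_rot: [0.648, 0.762, -0.001, -0.002]
wrist_force: [-0.2, -0.2, 0.7]
finger_gap: 0.0708
grip_force: 0.0
```

Call:
jog_arm --commands '[[[0, 0, 0], [0, 0, 0], 0.044], [[0, 0, 0], [0, 0, 0], 0.044]]'

```text
t: 8.75
eef_pos: [0.5838, -0.1514, 0.1032]
ee_rot: [0.648, 0.762, 0.0, 0.001]
wrist_force: [-0.7, -0.1, 0.3]
finger_gap: 0.0578
grip_force: 0.0
```

```bash
python3 - <<'E'
from h import *
A=np.array([.5625,-.002])
s=status.read_state(); e=s["eef_pos"][:2]; q=s["ee_rot"]; print(s["eef_pos"],q,s["wrist_force"],s["ft_torque"],"yaw",np.degrees(2*np.arctan2(q[1],q[0])),"pol",np.hypot(*(e-A)),np.degrees(np.arctan2(*(e-A)[::-1])))
E
```

```text
[ 0.58377603 -0.15140093  0.10317527] [6.47604240e-01 7.61976188e-01 4.02048365e-04 9.35923670e-04] [-0.71013199 -0.09228587  0.25957723] [-0.10161808 -0.11182094 -0.0018018 ] yaw 99.27752059245304 pol 0.15090827822166047 -81.89506561581535
```

I'm centred on the handle, 151 mm from the axis. Now I'll sweep clockwise on an arc: 3° per row is 7.85 mm along tool −y, a 3° turn about z, and a small inward shift.

Call:
jog_arm --commands '[[[0.0002, -0.0078, 0], [0, 0, 3], 0.044], [[0.0002, -0.0078, 0], [0, 0, 3], 0.044], [[0.0002, -0.0078, 0], [0, 0, 3], 0.044], [[0.0002, -0.0078, 0], [0, 0, 3], 0.044]]'

```text
t: 9.08
eef_pos: [0.5539, -0.1532, 0.1037]
ee_rot: [0.725, 0.689, 0.002, 0.002]
wrist_force: [8.0, 4.0, -2.7]
finger_gap: 0.0444
grip_force: 4.1
```

Call:
jog_arm --commands '[[[0.0002, -0.0078, 0], [0, 0, 3], 0.044], [[0.0002, -0.0078, 0], [0, 0, 3], 0.044], [[0.0002, -0.0078, 0], [0, 0, 3], 0.044], [[0.0002, -0.0078, 0], [0, 0, 3], 0.044]]'

```text
t: 9.42
eef_pos: [0.5234, -0.1485, 0.1038]
ee_rot: [0.793, 0.61, 0.002, 0.002]
wrist_force: [9.6, 3.3, -2.8]
finger_gap: 0.0444
grip_force: 4.4
```

```bash
cat > st.py <<'E'
from h import *
A=np.array([.5625,-.002])
s=status.read_state(); e=s["eef_pos"][:2]; q=s["ee_rot"]; y=2*np.arctan2(q[1],q[0]); f=s["wrist_force"]; r=e-A
print("t",s["t"],"gap",s["finger_gap"],"yaw-180",np.degrees(y)-180,"pol",np.hypot(*r),np.degrees(np.arctan2(r[1],r[0])),"z",s["eef_pos"][2],"F",f,"torque about A (cw by us +)",(r[0]*f[1]-r[1]*f[0]),"Fy tool",f[0]*np.sin(y)-f[1]*np.cos(y))
E
python3 st.py; python3 m.py
```

```text
t 9.4167 gap 0.04436009182087728 yaw-180 -104.86625910917951 pol 0.15167851783862932 -104.9576922046717 z 0.1037623490647345 F [ 9.57080827  3.25354493 -2.80971153] torque about A (cw by us +) 1.2751247322980723 Fy tool 8.415706414557127
top tube ((-29.686054229736328, -4.220508575439453), (80.11351776123047, 150.76649475097656), 89.95343017578125) [-30.45569985  -4.4160294   82.19020263] 1176
top handle ang from +x -110.2921 [   0.34680644    0.9379367   -48.484875   -184.7117    ]
[ -64.3861191  -219.26285916  137.82204494]
top jaw y [-64.68477281 -45.43171839]
scene tube ((-30.217056274414062, -4.658908843994141), (82.04232025146484, 153.2877197265625), 89.64771270751953) [-25.33438965  -5.97450522  81.37567065] 1273
scene handle ang from +x -105.52028 [   0.2675795    0.9635358  -49.193115  -205.9497   ]
[-108.40362329 -271.28196941  141.05370244]
scene jaw y [-66.30813265 -44.99674184]
9.5167 [ 0.52233627 -0.14852712  0.10368295] [-0.08519111 -0.2724228 ]
```

Call:
jog_arm --commands '[[[0.0002, -0.0078, 0], [0, 0, 3], 0.044], [[0.0002, -0.0078, 0], [0, 0, 3], 0.044], [[0.0002, -0.0078, 0], [0, 0, 3], 0.044], [[0.0002, -0.0078, 0], [0, 0, 3], 0.044], [[0, 0, 0], [0, 0, 0], 0.044]]'

```text
t: 9.93
eef_pos: [0.4935, -0.1376, 0.1037]
ee_rot: [0.852, 0.523, 0.002, 0.002]
wrist_force: [2.6, 1.1, 0.1]
finger_gap: 0.044
grip_force: 1.2
```

```bash
python3 st.py
```

```text
t 9.9333 gap 0.0439856624012498 yaw-180 -116.87937903777981 pol 0.1521689841041983 -116.95074345016687 z 0.10374166423531278 F [2.63825434 1.10780462 0.08705851] torque about A (cw by us +) 0.28145884751984745 Fy tool 1.852364476503206
```

Call:
jog_arm --commands '[[[0.0001, -0.0039, 0], [0, 0, 1.5], 0.044], [[0.0001, -0.0039, 0], [0, 0, 1.5], 0.044]]'

```text
t: 10.1
eef_pos: [0.488, -0.1345, 0.1039]
ee_rot: [0.865, 0.502, 0.003, 0.003]
wrist_force: [9.9, 0.8, -1.8]
finger_gap: 0.0443
grip_force: 4.0
```

```bash
python3 st.py
```

```text
t 10.1 gap 0.04433170715001457 yaw-180 -119.76871485924849 pol 0.1520054048399472 -119.3666117550554 z 0.10389463511274087 F [ 9.87300211  0.83735589 -1.77370133] torque about A (cw by us +) 1.2454840563177716 Fy tool 8.15438077733916
```

Call:
jog_arm --commands '[[[0.0001, -0.0039, 0], [0, 0, 1.5], 0.044], [[0.0001, -0.0039, 0], [0, 0, 1.5], 0.044]]'

```text
t: 10.27
eef_pos: [0.4814, -0.1305, 0.1039]
ee_rot: [0.878, 0.479, 0.003, 0.003]
wrist_force: [9.7, -0.9, -1.3]
finger_gap: 0.0444
grip_force: 4.0
```

```bash
python3 st.py
```

```text
t 10.2667 gap 0.04439967055955727 yaw-180 -122.77497914468381 pol 0.1519136381171247 -122.26936367184692 z 0.10392227881944227 F [ 9.70164548 -0.88252273 -1.28258426] torque about A (cw by us +) 1.3177567128099015 Fy tool 8.634919259039206
```

Call:
jog_arm --commands '[[[0, -0.0026, 0], [0, 0, 1], 0.044], [[0, -0.0026, 0], [0, 0, 1], 0.044]]'

```text
t: 10.43
eef_pos: [0.477, -0.1276, 0.1039]
ee_rot: [0.886, 0.464, 0.003, 0.003]
wrist_force: [9.2, -0.1, -2.2]
finger_gap: 0.0442
grip_force: 3.9
```

```bash
python3 st.py
```

```text
t 10.4333 gap 0.044156735495690914 yaw-180 -124.75357740696342 pol 0.15193683417444756 -124.2357246011136 z 0.10388387583907047 F [ 9.21338432 -0.09530628 -2.23634775] torque about A (cw by us +) 1.1654466733021687 Fy tool 7.624150265114112
```

Call:
jog_arm --commands '[[[0, -0.0026, 0], [0, 0, 1], 0.044], [[0, -0.0026, 0], [0, 0, 1], 0.044]]'

```text
t: 10.6
eef_pos: [0.473, -0.1247, 0.1039]
ee_rot: [0.894, 0.448, 0.003, 0.003]
wrist_force: [9.7, 0.1, -2.8]
finger_gap: 0.0445
grip_force: 4.4
```

```bash
python3 st.py
```

```text
t 10.6 gap 0.04445686099205018 yaw-180 -126.74654904847608 pol 0.15184241443987376 -126.10277201325262 z 0.10391525030478534 F [ 9.72915991  0.07965016 -2.80550929] torque about A (cw by us +) 1.186474266489116 Fy tool 7.7482242655619835
```

Call:
jog_arm --commands '[[[0, -0.0026, 0], [0, 0, 1], 0.044]]'

```text
t: 10.68
eef_pos: [0.4711, -0.1232, 0.1039]
ee_rot: [0.898, 0.44, 0.003, 0.003]
wrist_force: [10.3, -1.5, -2.0]
finger_gap: 0.0442
grip_force: 4.7
```

```bash
python3 st.py
```

```text
t 10.6833 gap 0.04422130346138917 yaw-180 -127.74730941559366 pol 0.15181370017399287 -127.03362622113349 z 0.10394489738679905 F [10.34102243 -1.46932342 -1.95579388] torque about A (cw by us +) 1.387577722461542 Fy tool 9.076326536992035
```

Call:
jog_arm --commands '[[[0, -0.0026, 0], [0, 0, 1], 0.044]]'

```text
t: 10.77
eef_pos: [0.4691, -0.1217, 0.104]
ee_rot: [0.902, 0.432, 0.003, 0.003]
wrist_force: [11.0, -1.2, -2.4]
finger_gap: 0.0445
grip_force: 4.9
```

```bash
python3 st.py
```

```text
t 10.7667 gap 0.044488841537091345 yaw-180 -128.74917216648956 pol 0.15178069347785766 -127.96723305748617 z 0.10396755615440695 F [10.9513184  -1.19490546 -2.44919125] torque about A (cw by us +) 1.421992300033162 Fy tool 9.288768234434057
```

The torque is rising, so the jaw is on the section. I'll continue in 1° steps and watch for the click.

Call:
jog_arm --commands '[[[0, -0.0026, 0], [0, 0, 1], 0.044], [[0, -0.0026, 0], [0, 0, 1], 0.044]]'

```text
t: 10.93
eef_pos: [0.4653, -0.1185, 0.104]
ee_rot: [0.909, 0.417, 0.004, 0.003]
wrist_force: [11.6, -2.2, -2.6]
finger_gap: 0.0442
grip_force: 5.1
```

```bash
python3 st.py
```

```text
t 10.9333 gap 0.04424724195578686 yaw-180 -130.74583016633144 pol 0.15168113876495234 -129.84490427802427 z 0.10401944572733364 F [11.55910267 -2.22839413 -2.5846211 ] torque about A (cw by us +) 1.5627138253300787 Fy tool 10.211803675602104
```

Call:
jog_arm --commands '[[[0, -0.0026, 0], [0, 0, 1], 0.044]]'

```text
t: 11.02
eef_pos: [0.4634, -0.1168, 0.104]
ee_rot: [0.913, 0.409, 0.004, 0.003]
wrist_force: [11.2, -1.3, -3.3]
finger_gap: 0.0442
grip_force: 5.0
```

```bash
python3 st.py
```

```text
t 11.0167 gap 0.0441991774584364 yaw-180 -131.74301009045237 pol 0.1516755238178597 -130.81191824888907 z 0.10402329312459056 F [11.19866498 -1.26441606 -3.25996012] torque about A (cw by us +) 1.4109170140940366 Fy tool 9.197592650730792
```

Call:
jog_arm --commands '[[[0, -0.0026, 0], [0, 0, 1], 0.044]]'

```text
t: 11.1
eef_pos: [0.4614, -0.1151, 0.104]
ee_rot: [0.916, 0.401, 0.004, 0.003]
wrist_force: [11.3, -0.8, -2.7]
finger_gap: 0.0445
grip_force: 4.8
```

```bash
python3 st.py
```

```text
t 11.1 gap 0.0444612724613937 yaw-180 -132.74586551611534 pol 0.15167389690948824 -131.8107218286471 z 0.10398521104428024 F [11.26099353 -0.77210595 -2.66087404] torque about A (cw by us +) 1.3511318649247237 Fy tool 8.793817779659044
```

Call:
jog_arm --commands '[[[0, -0.0026, 0], [0, 0, 1], 0.044]]'

```text
t: 11.18
eef_pos: [0.4594, -0.1133, 0.104]
ee_rot: [0.92, 0.393, 0.004, 0.003]
wrist_force: [10.8, -2.0, -2.9]
finger_gap: 0.0444
grip_force: 4.6
```

```bash
python3 st.py
```

```text
t 11.1833 gap 0.04437160874778082 yaw-180 -133.74820451995888 pol 0.15168473841352234 -132.8159924158975 z 0.10396649596094906 F [10.84056446 -1.95130931 -2.90681046] torque about A (cw by us +) 1.4073597372710223 Fy tool 9.180379699899438
```

The torque peaked near −130° and is now falling, which is the breakover. I'll add a few more degrees to get past 0.08 rad but stay well short of 0.25.

Call:
jog_arm --commands '[[[0, -0.0026, 0], [0, 0, 1], 0.044]]'

```text
t: 11.27
eef_pos: [0.4575, -0.1114, 0.1039]
ee_rot: [0.923, 0.385, 0.003, 0.003]
wrist_force: [11.6, -1.2, -3.4]
finger_gap: 0.0442
grip_force: 4.4
```

```bash
python3 st.py
```

```text
t 11.2667 gap 0.04418446855361857 yaw-180 -134.7449281576903 pol 0.15167529811697308 -133.82382918746674 z 0.10394836396924625 F [11.60108625 -1.18205195 -3.42203982] torque about A (cw by us +) 1.3936482101637448 Fy tool 9.07175240486336
```

Call:
jog_arm --commands '[[[0, -0.0026, 0], [0, 0, 1], 0.044]]'

```text
t: 11.35
eef_pos: [0.4556, -0.1096, 0.1039]
ee_rot: [0.926, 0.377, 0.003, 0.003]
wrist_force: [10.0, -1.5, -2.9]
finger_gap: 0.0445
grip_force: 4.1
```

```bash
python3 st.py; python3 m.py
```

```text
t 11.35 gap 0.04452013092443896 yaw-180 -135.74308399496067 pol 0.15165848281774566 -134.8276555077627 z 0.10393218156788474 F [ 9.96151585 -1.48592369 -2.90991991] torque about A (cw by us +) 1.2303374409538064 Fy tool 8.016156837480818
top tube ((-28.930259704589844, 5.744358062744141), (80.0346450805664, 151.35147094726562), 89.9639663696289) [-29.82369696   5.64129604  82.09458876] 1175
top handle ang from +x -146.58385 [   0.8346927    0.550716   -69.02411   -165.8707   ]
[ -78.56478066 -187.54892085  126.24064727]
top jaw y [-55.28734907 -36.29283948]
scene tube ((-29.497989654541016, 5.330280303955078), (82.7479019165039, 151.83554077148438), 89.82670593261719) [-26.00237206   3.48008211  81.3941244 ] 1282
scene handle ang from +x -137.58339 [   0.73826       0.67451626  -90.546524   -192.98413   ]
[-132.31433448 -261.45777683  117.57556886]
scene jaw y [-56.21709856 -35.97233763]
11.45 [ 0.45516449 -0.10942375  0.10387634] [-0.14846383 -0.22728207]
```

The section is against the fence, and the steadily falling grip force suggests a bend of about 0.08 rad. Three more degrees will make it about 0.13.

Call:
jog_arm --commands '[[[0, -0.0026, 0], [0, 0, 1], 0.044], [[0, -0.0026, 0], [0, 0, 1], 0.044]]'

```text
t: 11.62
eef_pos: [0.4518, -0.1059, 0.1039]
ee_rot: [0.933, 0.36, 0.003, 0.003]
wrist_force: [8.7, -1.0, -1.3]
finger_gap: 0.0435
grip_force: 3.7
```

Call:
jog_arm --commands '[[[0, -0.0026, 0], [0, 0, 1], 0.044]]'

```text
t: 11.7
eef_pos: [0.45, -0.1039, 0.1039]
ee_rot: [0.936, 0.352, 0.003, 0.003]
wrist_force: [8.7, -0.7, -1.6]
finger_gap: 0.044
grip_force: 3.5
```

```bash
python3 st.py
```

```text
t 11.7 gap 0.04403368729066745 yaw-180 -138.7509327767586 pol 0.15178494361113323 -137.8458785864224 z 0.10386423380435061 F [ 8.73305246 -0.68544603 -1.55997048] torque about A (cw by us +) 0.9667394080698187 Fy tool 6.273347670499679
```

The click is done, with about 0.13 rad of bend. Now I'll ease back so the handle springs straight, opening wide to stay centred over it.

Call:
jog_arm --commands '[[[0, 0.0052, 0], [0, 0, -2], 0.05], [[0, 0.0052, 0], [0, 0, -2], 0.06], [[0, 0.0052, 0], [0, 0, -2], 0.07], [[0, 0.0052, 0], [0, 0, -2], 0.08], [[0, 0.0052, 0], [0, 0, -2], 0.09]]'

```text
t: 12.12
eef_pos: [0.4665, -0.1218, 0.1032]
ee_rot: [0.901, 0.434, 0.001, 0.001]
wrist_force: [-0.9, 0.3, -0.1]
finger_gap: 0.0723
grip_force: 0.0
```

Call:
jog_arm --commands '[[[0, 0, 0], [0, 0, 0], 0.09], [[0, 0, 0], [0, 0, 0], 0.09], [[0, 0, 0], [0, 0, 0], 0.09]]'

```text
t: 12.37
eef_pos: [0.4655, -0.1213, 0.1022]
ee_rot: [0.902, 0.432, 0.0, 0.0]
wrist_force: [-0.7, -0.7, -0.1]
finger_gap: 0.0888
grip_force: 0.0
```

```bash
python3 st.py; python3 m3.py w4.png
```

```text
t 12.3667 gap 0.08884678509060602 yaw-180 -128.7505022457527 pol 0.15376806394072207 -129.13073577344218 z 0.10222675069005312 F [-0.6692416  -0.73707454 -0.05508037] torque about A (cw by us +) -0.008299506654849659 Fy tool -0.06057017605144094
7954 dir 52.397614 [ 0.6101781   0.7922642   0.48621547 -0.10774717] [ 0.48401929 -0.10830889  0.132692  ]
((474.3822937011719, -116.16620635986328), (94.67436981201172, 86.23538208007812), 6.871285438537598)
psi 51.26534862789696 [ 0.46536253 -0.12123965  0.10208183]
off-line distance of TCP from handle line mm 8.288226814244707 [-0.7922642  0.6101781] dist from A 0.15474961302500095
```

View pics/w4.png

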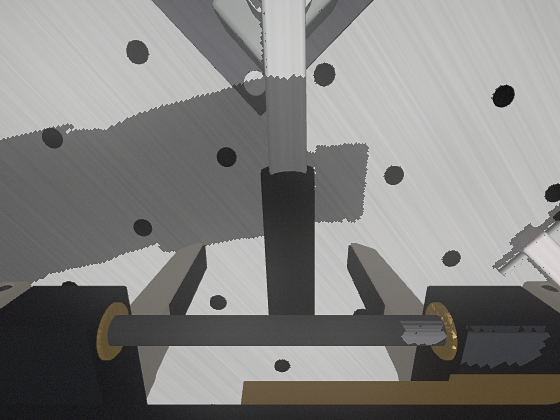

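The handle has sprung straight and stands free between the open fingers: grip (262,170) to (315,315), fingers at columns 205 and 350. I'll lift straight up and move clear.

Call:
jog_arm --commands '[[[0, 0, -0.03], [0, 0, 0], 0.09], [[0, 0, -0.03], [0, 0, 0], 0.09], [[0, 0, -0.03], [0, 0, 0], 0.09], [[-0.03, 0, -0.02], [0, 0, 0], 0.09], [[-0.03, 0, -0.01], [0, 0, 0], 0.09]]'

```text
t: 12.83
eef_pos: [0.4285, -0.1684, 0.2245]
ee_rot: [0.901, 0.434, 0.001, 0.002]
wrist_force: [0.3, -0.9, -0.1]
finger_gap: 0.09
grip_force: 0.0
```

Call:
jog_arm --commands '[[[-0.03, 0, 0], [0, 0, 0], 0.09], [[-0.03, 0, 0], [0, 0, 0], 0.09], [[0, 0, 0], [0, 0, 0], 0.09], [[0, 0, 0], [0, 0, 0], 0.09]]'

```text
t: 13.17
eef_pos: [0.3898, -0.2156, 0.2219]
ee_rot: [0.902, 0.432, 0.0, 0.0]
wrist_force: [0.8, 0.2, -0.5]
finger_gap: 0.0901
grip_force: 0.0
```

```bash
python3 m.py; python3 - <<'E'
from h import *
save(cam("scene"),"s5.png")
E
```

```text
top tube ((-29.36504364013672, 6.001224517822266), (149.9931182861328, 80.59332275390625), 0.0241856649518013) [-30.02038219   5.81400467  81.6723826 ] 1169
top handle ang from +x -132.90234 [   0.6807509    0.732515  -106.32956   -213.74696  ]
[-150.01937047 -282.36069772  126.46253556]
top jaw y [-55.36330063 -36.62947097]
scene tube ((-29.76043701171875, 4.746021270751953), (81.908935546875, 151.71229553222656), 89.64237213134766) [-25.69534453   3.65385004  81.33594768] 1272
scene handle ang from +x -130.80348 [   0.6534667     0.75695527 -100.310036   -216.92628   ]
[-147.50488763 -282.07803409  122.03240532]
scene jaw y [-56.20770361 -35.58009599]
13.2667 [ 0.39067223 -0.21459316  0.22169612] [-0.22239469 -0.32604484]
```

View pics/s5.png

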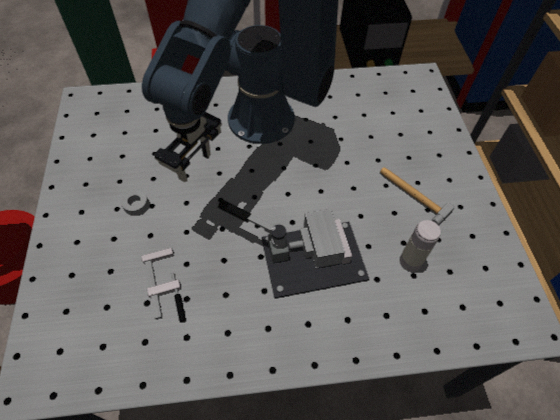

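The section lies flat against the fence (centre −30, +6 mm) with the jaw on it. The handle is straight at about 1.1 rad (its grip is around (235,210)), the bystanders haven't moved, and the gripper is clear.

```bash
python3 -c "
from plant import robot; print(robot.close_job())"
```

```text
the job is handed in; nothing more can be done
None
```

The job is handed in at about 13 s: the section lies flat and clamped between fence and jaw, and the handle was turned to its first click (about 0.13 rad of bend, estimated from the force drop and angles) and released, with the gripper clear and the other things where they were.

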